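# Complete the medal tray and hold it up level

## Task

Put the loose silver medal from the dark pad into the tray's empty pocket, flat on the orange spacer with its green tab in the pocket's notch just like the other three, and let go of it. Then take the tray by its blue handle, lift it straight up until it hangs about 10 cm above the table, and finish while still holding it there, steady and level, with all four medals in their pockets. Never tip the tray, and leave everything else on the table alone.

Things in the scene. Friction and masses are not known exactly. Their poses are not given: they have to be found in the camera images.
- tray: loose frosted pale blue-grey plastic carrying tray, 0.29 to 0.45 kg empty, base plate 160 (its x) x 180 (its y) x 4 mm; origin: centre of its underside, z up. A blue arch handle stands across its middle, along tray x; two round pockets lie on each side of it, with their tab notches on their tray +y side. Loaded with four medals it balances under the middle of the handle.
- tray_grip (a point): middle of the straight bar of the tray's blue handle, 55 mm above the tray's underside; the bar is 84 mm long along tray x, 12 mm thick (tray y), its underside 44 mm and its top 66 mm above the tray's underside, with a post at each end
- pad: thin dark slate inspection pad, 120 x 120 x 4 mm, fixed on the table; origin: centre of its underside
- loose_medal: the silver medal to load, lying face up on the dark pad: a round white-rimmed capsule with a silver face, 44 mm diameter, 16 mm high, 60 g, with a green tab 12 mm wide and 8 mm high that sticks out to 32 mm from the centre along the medal's +y; origin: centre of its underside, z up
- loose_tab (a point): point on the green tab of the loose medal, 28 mm from the medal's centre, level with its underside
- spacer: orange disc, 44 mm diameter, 3 mm thick, lying loose in the one tray pocket that has no medal; it stays there under the medal; origin: centre of its underside
- medal0: one of the three silver medals already in tray pockets, same as the loose medal; origin: centre of its underside, on the tray's 4 mm base; its tab (+y) lies in its pocket's notch
- medal1: one of the three silver medals already in tray pockets, same as the loose medal; origin: centre of its underside, on the tray's 4 mm base; its tab (+y) lies in its pocket's notch
- medal2: one of the three silver medals already in tray pockets, same as the loose medal; origin: centre of its underside, on the tray's 4 mm base; its tab (+y) lies in its pocket's notch
- pocket0 (a point): centre of the floor of the pocket at tray x = -38, y = 48 mm (4 mm above the tray's underside); ring wall of inside radius 24.5, outside 28.5 mm, its top 11 mm above the tray's underside, with a 17 mm wide tab notch towards tray +y and 28 mm wide finger gaps towards tray -x and +x
- notch0 (a point): middle of the tab notch, at floor level, of the pocket at tray x = -38, y = 48 mm; 28 mm from the pocket's centre along tray +y
- pocket1 (a point): centre of the floor of the pocket at tray x = 38, y = 48 mm (4 mm above the tray's underside); ring wall of inside radius 24.5, outside 28.5 mm, its top 11 mm above the tray's underside, with a 17 mm wide tab notch towards tray +y and 28 mm wide finger gaps towards tray -x and +x
- notch1 (a point): middle of the tab notch, at floor level, of the pocket at tray x = 38, y = 48 mm; 28 mm from the pocket's centre along tray +y
- pocket2 (a point): centre of the floor of the pocket at tray x = -38, y = -48 mm (4 mm above the tray's underside); ring wall of inside radius 24.5, outside 28.5 mm, its top 11 mm above the tray's underside, with a 17 mm wide tab notch towards tray +y and 28 mm wide finger gaps towards tray -x and +x
- notch2 (a point): middle of the tab notch, at floor level, of the pocket at tray x = -38, y = -48 mm; 28 mm from the pocket's centre along tray +y
- pocket3 (a point): centre of the floor of the pocket at tray x = 38, y = -48 mm (4 mm above the tray's underside); ring wall of inside radius 24.5, outside 28.5 mm, its top 11 mm above the tray's underside, with a 17 mm wide tab notch towards tray +y and 28 mm wide finger gaps towards tray -x and +x
- notch3 (a point): middle of the tab notch, at floor level, of the pocket at tray x = 38, y = -48 mm; 28 mm from the pocket's centre along tray +y
- gold_medal: bystander: gold-faced medal in the same capsule, but with a red tab, lying on the table; origin: centre of its underside
- loupe: bystander: black standing loupe, 52 mm across, 50 mm high; origin: centre of its underside
- bottle: bystander: amber bottle, 52 mm across, 130 mm high; origin: centre of its underside
- pot: bystander: white cup, 72 mm across, 80 mm high; origin: centre of its underside
- brush: bystander: brush 160 mm long lying on the table; origin on its underside

How it is judged:
On the way, in this order (a step that is already met when the one before it is completed fails the run):
1. the loose medal is seated on the spacer in the empty pocket, tab in the notch, let go, the tray still on the table (z of loose_medal in the frame of tray between 0.0055 and 0.0085 m and ((distance between loose_medal and pocket0 below 0.0065 m and distance between loose_tab and notch0 below 0.009 m) or (distance between loose_medal and pocket1 below 0.0065 m and distance between loose_tab and notch1 below 0.009 m) or (distance between loose_medal and pocket2 below 0.0065 m and distance between loose_tab and notch2 below 0.009 m) or (distance between loose_medal and pocket3 below 0.0065 m and distance between loose_tab and notch3 below 0.009 m)) and contact force between the fingers and loose_medal below 0.1 N and height (world z) of tray below 0.006 m and linear speed of loose_medal below 0.02 m/s), for 0.2 s.
2. the tray hangs level from the gripper, clear of the table (height (world z) of tray between 0.06 and 0.2 m and angle between tray's own z axis and vertical below 0.1 rad), for 0.3 s.
At the end, for the whole second after the job is handed in: The fingers hold the tray, underside 60 to 200 mm above the table, tilt under 0.1 rad, under 20 mm/s and 0.15 rad/s, touching nothing else; all four medals sit in pockets within 6.5 mm, tabs in the notches (9 mm; 0.3 rad), the loaded one on the spacer (heights within 1.5 mm) (all of step 2 and linear speed of tray below 0.02 m/s and angular speed of tray below 0.15 rad/s and contact force between the fingers and tray above 1 N and z of loose_medal in the frame of tray between 0.0055 and 0.0085 m and ((distance between loose_medal and pocket0 below 0.0065 m and distance between loose_tab and notch0 below 0.009 m) or (distance between loose_medal and pocket1 below 0.0065 m and distance between loose_tab and notch1 below 0.009 m) or (distance between loose_medal and pocket2 below 0.0065 m and distance between loose_tab and notch2 below 0.009 m) or (distance between loose_medal and pocket3 below 0.0065 m and distance between loose_tab and notch3 below 0.009 m)) and z of medal0 in the frame of tray between 0.0025 and 0.0055 m and ((distance between medal0 and pocket0 below 0.0065 m and angle between the y axis of medal0 and the y axis of tray, either way round below 0.3 rad) or (distance between medal0 and pocket1 below 0.0065 m and angle between the y axis of medal0 and the y axis of tray, either way round below 0.3 rad) or (distance between medal0 and pocket2 below 0.0065 m and angle between the y axis of medal0 and the y axis of tray, either way round below 0.3 rad) or (distance between medal0 and pocket3 below 0.0065 m and angle between the y axis of medal0 and the y axis of tray, either way round below 0.3 rad)) and z of medal1 in the frame of tray between 0.0025 and 0.0055 m and ((distance between medal1 and pocket0 below 0.0065 m and angle between the y axis of medal1 and the y axis of tray, either way round below 0.3 rad) or (distance between medal1 and pocket1 below 0.0065 m and angle between the y axis of medal1 and the y axis of tray, either way round below 0.3 rad) or (distance between medal1 and pocket2 below 0.0065 m and angle between the y axis of medal1 and the y axis of tray, either way round below 0.3 rad) or (distance between medal1 and pocket3 below 0.0065 m and angle between the y axis of medal1 and the y axis of tray, either way round below 0.3 rad)) and z of medal2 in the frame of tray between 0.0025 and 0.0055 m and ((distance between medal2 and pocket0 below 0.0065 m and angle between the y axis of medal2 and the y axis of tray, either way round below 0.3 rad) or (distance between medal2 and pocket1 below 0.0065 m and angle between the y axis of medal2 and the y axis of tray, either way round below 0.3 rad) or (distance between medal2 and pocket2 below 0.0065 m and angle between the y axis of medal2 and the y axis of tray, either way round below 0.3 rad) or (distance between medal2 and pocket3 below 0.0065 m and angle between the y axis of medal2 and the y axis of tray, either way round below 0.3 rad)) and contact force between tray and gold_medal below 0.1 N and contact force between tray and loupe below 0.1 N and contact force between tray and bottle below 0.1 N and contact force between tray and pot below 0.1 N and contact force between tray and brush below 0.1 N); the arm keeps its last pose, push and grip.
It fails at once if the tray is tipped more than 0.26 rad (15 degrees) (angle between tray's own z axis and vertical above 0.26 rad).
It fails at once if a bystander (gold medal, loupe, bottle, cup, brush) is moved more than 20 mm (distance of any of gold_medal, loupe, bottle, pot, brush from where it was at the start of the episode above 0.02 m).
It also fails if it takes over 54 s, if anything falls off the work surface, if the arm or the gripper's body presses on something with over 40 N, if the wrist force passes 120 N, or if a joint passes its speed limit or range.

## Robot

A 7-joint arm with a two-finger parallel gripper is mounted at the origin on the work surface. World frame = base frame: x ahead of the robot, y to its left, z up, the work surface at z = 0. Lengths are in m, angles in rad, forces in N, time in s.
With the tool pointing down it reaches from about 0.4 to 0.85 m from the base axis. Payload 10.4 kg.
Tool frame: the origin (TCP) lies on the centre line of the jaws, within the pads' length; the fingertips stand r.tip_extent ahead of it and the grasp point (between the pads) lies 3 mm ahead of it (r.tip_extent is the distance from the TCP to the fingertips, in m); z points along the fingers, y is the direction in which the jaws open and shut (so a half turn about z gives the same grasp; the last joint's range is limited). The gripper opens to 87 mm and grips with 3 to 60 N. Pads are 19 mm wide; open, the fingers measure 117 mm over their backs; the gripper's body (75 mm by 190 mm) begins 51 mm behind the grasp point.
Start: joints at [1.277, 0.332, -0.065, 1.46, 0.022, 1.35, -0.088], TCP at [0.167, -0.602, 0.211] pointing down, gripper open.
Joint ranges: [-2.6, 2.6], [-0.5, 2.12], [-1.47, 1.34], [0.16, 2.42], [-1.27, 4.41], [0.06, 2.06], [-2.6, 2.6]. Speed limits (rad/s): [2.22, 2.22, 2.79, 2.79, 3.14, 3.14, 3.14].

## Interface

Orientations are given as a unit quaternion [x, y, z, w].
In Python, from bench import r gives the robot as it stands. The module is installed in compiled form; this text tells all that it offers.
- The arm moves only by the shell command python3 -m jog 'ROWS' [FORCE]. ROWS is JSON, a list of rows, each a list of 5 numbers: the shift along the tool's x, y, z in cm, then the turn about the tool's z in rad, then the closure, from 0 (fully open) to 1 (shut). A call has exactly 10 rows; each row shifts and turns the pose as measured when the row begins, along the tool's axes as they then stand; what a row does not reach is not made up. A row lasts 1/10 s, in which the tool goes at most 50 mm and 8.59 degrees, less where a joint would pass 70% of its speed; a pose out of reach is approached as far as the arm can. A call with a gripper value outside its range is refused whole. The fingers move at their own pace and stop on an object; FORCE is the grip in N (left out, the last holds). Time passes only in rows, so rows that do not move let the fingers close, or fill a call up. It gives the time, the measured TCP pose, the force and the opening at its end, in the units of the state.
- r.read_state(): the state, without advancing time (a new reading comes with each control period).
- r.camera(name): name is "scene" or "top"; returns a dict with "pixels" (400x640x3 uint8, red, green, blue), "fx", "fy", "cx", "cy" (pixels), "camera_from_world" (4x4, takes a point from world to camera coordinates). Camera axes: x right, y up, looking along -z (the intrinsics and any distortion apply to the point x, -y, -z); pixel columns grow to the right and rows downward; lengths in m; the calibration is good to about 2 mm. A picture is of the moment at which its call begins. There is no depth.
- r.close_job(): hands the job in, once; it reports no verdict.
The state is a dict: "time": time; "joint_positions": joint angles; "joint_vel": joint speeds; "joint_torque": joint torques, N m; "ee_pos": TCP position; "eef_rot": TCP orientation; "ft_force": force on the tool from outside, world axes, zero at the start; "torque": the same for the moment, N m; "width": finger opening in m.
Only numpy, scipy, OpenCV 4.12 (cv2) and the standard library are available. Lean on these libraries where they do the work, as an engineer would, in place of code of your own. Each camera call takes 0.05 s, during which the arm holds its last target. There are 200 camera calls.

## Working session

There is one attempt and no reset: what is moved stays moved. The work goes in short steps, Python scripts to look and compute and a shell command to move; the robot and the scene stay as the last step left them, time stands still between calls to the robot, and variables do not carry over. Pictures are saved under pics/ and viewed, about 8 in all and at most 12, crops included, and the job is handed in when it is done.

```bash
mkdir -p pics; cat > h.py <<'E'
import numpy as np, cv2
from bench import r
def grab(n,f=None):
    c=r.camera(n); im=cv2.cvtColor(np.array(c["pixels"]),cv2.COLOR_RGB2BGR)
    if f: cv2.imwrite("pics/"+f,im)
    return c,im
def ray(c,u,v,z):
    T=np.array(c["camera_from_world"]);R=T[:3,:3];o=-R.T@T[:3,3]
    k=np.array([[c["fx"],0,c["cx"]],[0,c["fy"],c["cy"]],[0,0,1.]])
    d=c.get("dist",None) or c.get("distortion",None)
    p=cv2.undistortPoints(np.array([[[u,v]]],float),k,None if d is None else np.array(d,float)).ravel()
    w=R.T@np.array([p[0],-p[1],-1]); s=(z-o[2])/w[2]
    return o+s*w
E
python3 - <<'E'
from h import *
for n in("scene","top"):
    c,im=grab(n,n+"0.png"); print(n,[k for k in c],c["fx"],c["cx"],c["cy"],{k:v for k,v in c.items() if 'dist' in k}); print(np.round(c["camera_from_world"],3))
s=r.read_state();print(s["ee_pos"],s["eef_rot"],s["width"],r.tip_extent)
E
```

```text
scene ['pixels', 'fx', 'fy', 'cx', 'cy', 'camera_from_world'] 485.64623445595487 318.3868233818411 197.1919961960788 {}
[[ 0.337  0.941  0.015 -0.187]
 [-0.728  0.25   0.638  0.371]
 [ 0.597 -0.226  0.77  -1.736]
 [ 0.     0.     0.     1.   ]]
top ['pixels', 'fx', 'fy', 'cx', 'cy', 'camera_from_world'] 373.69426786347924 319.8203168324542 195.31032349721278 {}
[[ 0.005 -1.    -0.018 -0.002]
 [ 0.99   0.003  0.14  -0.544]
 [-0.14  -0.018  0.99  -1.176]
 [ 0.     0.     0.     1.   ]]
[ 0.16706532 -0.60188484  0.21063213] [ 9.90848079e-01  1.34980285e-01 -1.23530972e-04 -6.26350768e-04] 0.08704769643238297 0.022
```

View pics/top0.png

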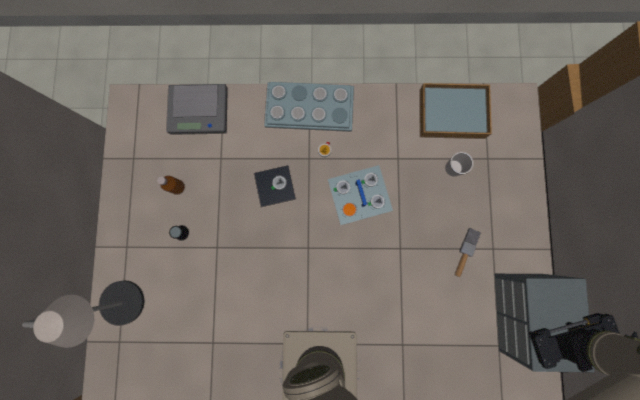

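View pics/scene0.png

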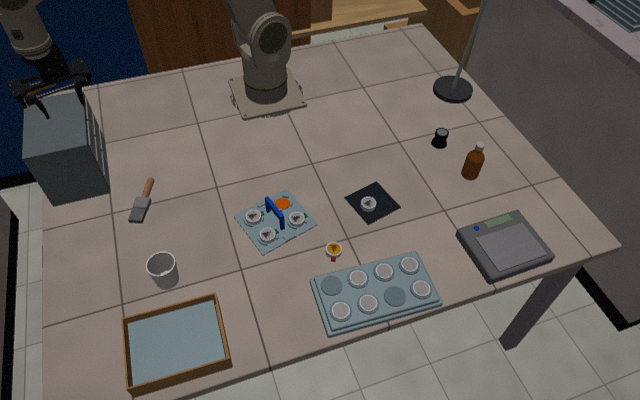

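The top view shows the pad at (275,186) with the loose medal at (279,183), the tray at (361,194) with its handle at (362,193), and the orange spacer at (350,210). The scene view shows the same objects: medal (368,204), handle (275,212). The gold medal lies between pad and tray, further out. I'll enlarge both views.

```bash
python3 - <<'E'
import cv2,numpy as np
a=cv2.imread("pics/top0.png")[155:230,245:400]; b=cv2.imread("pics/scene0.png")[170:260,225:410]
a=cv2.resize(a,(775,375),interpolation=cv2.INTER_CUBIC); b=cv2.resize(b,(775,377),interpolation=cv2.INTER_CUBIC)
cv2.imwrite("pics/crop0.png",cv2.resize(np.vstack([a,b]),(600,582)))
cv2.imwrite("pics/croptop.png",a)
E
```

```text
(no output)
```

View pics/crop0.png

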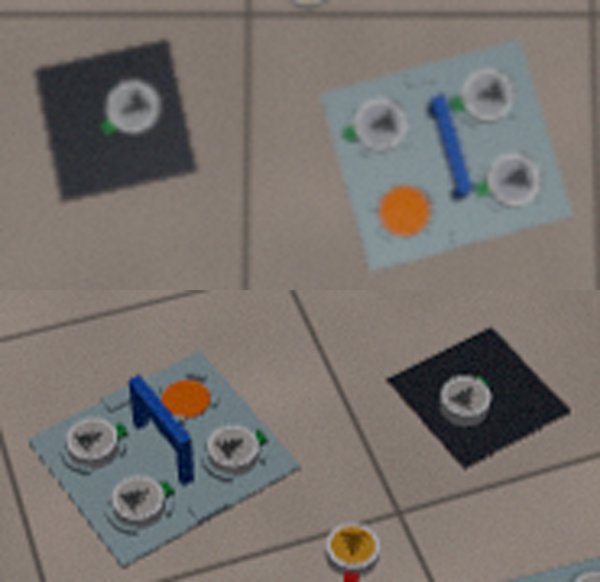

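The crops confirm that the empty pocket is the near-left one (tray -x or +x, on its +y side). All the tabs point roughly world +y, and the loose medal is rotated a bit further. Next I measure everything.

```bash
cat > meas.py <<'E'
from h import *
def cent(m):
    n,l,s,c=cv2.connectedComponentsWithStats(m.astype(np.uint8)); 
    return [(s[i,4],c[i]) for i in range(1,n) if s[i,4]>=3]
def run(name,box):
    fr=[grab(name) for _ in range(4)]; c=fr[0][0]; im=np.mean([f[1] for f in fr],0).astype(np.uint8)
    x0,y0,x1,y1=box; S=4
    q=cv2.resize(im[y0:y1,x0:x1],None,fx=S,fy=S,interpolation=cv2.INTER_CUBIC)
    pt=lambda p:((p[0]+.5)/S-.5+x0,(p[1]+.5)/S-.5+y0)
    B,G,R=[q[...,i].astype(int) for i in range(3)]
    masks=dict(blue=(B>R+50)&(B>G+35),orange=(R>B+90)&(R>G+50),green=(G>R+30)&(G>B+15),
      tray=(B>R+8)&(B>95),pad=(B+G+R<190)&(B>=R-5)&(B-R<30))
    out={}
    for k,m in masks.items():
        n,l,s,ce=cv2.connectedComponentsWithStats(m.astype(np.uint8))
        o=[i for i in range(1,n) if s[i,4]>=12*S*S/8]
        for i in sorted(o,key=lambda i:-s[i,4])[:5]:
            out.setdefault(k,[]).append((s[i,4]/S/S,pt(ce[i]),(l==i).astype(np.uint8)))
    return c,q,pt,out,im
if __name__=="__main__":
    for n,box in(("top",(245,155,400,230)),("scene",(225,170,410,260))):
        c,q,pt,o,im=run(n,box); print("==",n)
        for k,z in(("orange",.007),("green",.008),("blue",.066)):
            for a,p,m in o.get(k,[]): print(k,round(a,1),np.round(p,1),np.round(ray(c,*p,z)[:2],4), "z+4:",np.round(ray(c,*p,z+.004)[:2],4))
        for k in("tray","pad"):
            a,p,m=o[k][0]
            h=cv2.convexHull(max(cv2.findContours(m,0,1)[0],key=len)).reshape(-1,2)
            w=np.array([ray(c,*pt(x),.004)[:2] for x in h],np.float32)*1000
            rc=cv2.minAreaRect(w); print(k,round(a),"c",rc[0],"size",rc[1],"ang",rc[2])
        g=cv2.cvtColor(q,cv2.COLOR_BGR2GRAY)
        cir=cv2.HoughCircles(cv2.GaussianBlur(g,(0,0),2),cv2.HOUGH_GRADIENT_ALT,1,40,param1=150,param2=.6,minRadius=20,maxRadius=40)
        for x in ([] if cir is None else cir[0]): print("circ",np.round(pt(x),1),x[2]/4,np.round(ray(c,*pt(x),.020)[:2],4))
E
python3 meas.py
```

```text
== top
orange 115.6 [349.  209.1] [ 0.5023 -0.0963] z+4: [ 0.5019 -0.0961]
green 11.0 [272.5 187.5] [0.5739 0.1592] z+4: [0.5733 0.1586]
green 10.8 [369.2 203.4] [ 0.5211 -0.1631] z+4: [ 0.5206 -0.1626]
green 10.7 [334.8 189.2] [ 0.5687 -0.0492] z+4: [ 0.568  -0.0491]
green 9.8 [362.7 181.6] [ 0.5946 -0.1425] z+4: [ 0.5939 -0.1421]
blue 96.5 [361.2 191.9] [ 0.5508 -0.1318] z+4: [ 0.5502 -0.1314]
tray 1834 c (551.9996948242188, -132.06842041015625) size (158.69093322753906, 177.87539672851562) ang 15.61471939086914
pad 966 c (581.4487915039062, 154.1798095703125) size (115.90898132324219, 116.256591796875) ang 13.098285675048828
circ [278.9 182.6] 6.8813977 [0.5883 0.1367]
circ [377.1 200.4] 6.684155 [ 0.5299 -0.1879]
== scene
orange 123.6 [282.  202.9] [ 0.5059 -0.0949] z+4: [ 0.5091 -0.0957]
orange 10.0 [332.6 258.2] [ 0.7304 -0.0233] z+4: [ 0.7328 -0.0244]
green 11.6 [276.  230.5] [ 0.5953 -0.1395] z+4: [ 0.5982 -0.1401]
green 11.1 [261.7 212.7] [ 0.5223 -0.1602] z+4: [ 0.5254 -0.1607]
green 9.1 [304.9 214.8] [ 0.5693 -0.0465] z+4: [ 0.5722 -0.0475]
green 4.6 [373.3 197.2] [0.5731 
[... 193 characters left out ...]
0.1494] z+4: [ 0.5601 -0.15  ]
blue 2.5 [282.  219.2] [ 0.6058 -0.1229] z+4: [ 0.6088 -0.1236]
tray 1864 c (551.4649658203125, -132.27365112304688) size (169.55955505371094, 179.941162109375) ang 15.734163284301758
pad 1075 c (585.8446044921875, 154.83627319335938) size (119.06859588623047, 119.50245666503906) ang 13.24432373046875
circ [333.1 248.1] 7.07656 [ 0.7089 -0.0141]
circ [368.1 202.6] 6.7287188 [0.5956 0.1366]
circ [267.4 234.1] 8.270279 [ 0.6078 -0.1669]
circ [253.4 216.4] 7.953102 [ 0.5366 -0.1872]
circ [296.6 218.6] 7.945987 [ 0.5835 -0.0754]
circ [267.4 234.1] 6.2899065 [ 0.6078 -0.1669]
circ [253.4 216.4] 6.005306 [ 0.5366 -0.1872]
circ [280.9 202.6] 6.939097 [ 0.5142 -0.1002]
```

```bash
cat > m2.py <<'E'
from meas import *
fr=[grab("top") for _ in range(6)]; c=fr[0][0]; im=np.mean([f[1] for f in fr],0).astype(np.float32)
y=np.radians(15.6);R2=np.array([[np.cos(y),-np.sin(y)],[np.sin(y),np.cos(y)]]);t=np.array([.552,-.132])
print("cam", -np.array(c["camera_from_world"])[:3,:3].T@np.array(c["camera_from_world"])[:3,3])
# background-weighted centroid: deviation of brightness (low saturation) above local background
def circ(x0,y0,thr):
    S=8; q=cv2.resize(im[y0:y0+24,x0:x0+24],None,fx=S,fy=S,interpolation=cv2.INTER_CUBIC)
    g=q[...,2]  # red: rim bright, tray/pad/green darker
    m=(g>thr).astype(np.uint8); cs=max(cv2.findContours(m,0,1)[0],key=cv2.contourArea)
    h=cv2.convexHull(cs); e=cv2.fitEllipse(h)
    u=(e[0][0]+.5)/S-.5+x0; v=(e[0][1]+.5)/S-.5+y0
    return np.round((u,v),2),np.array(e[1])/S,np.round(ray(c,u,v,.020)[:2],4)
exp={k:t+R2@np.array(k)/1000 for k in((-38,-48),(38,48),(38,-48))}
print(im[183,262:296,2].astype(int)); print(im[201,365:392,2].astype(int))
for nm,(u,v),ths in(("loose",(279,183),(90,110)),((-38,-48),(377,200),(150,160)),((38,48),(343,186),(150,160)),((38,-48),(371,178),(150,160))):
    for th in ths: print(nm,th,*circ(u-12,v-12,th),"exp",np.round(exp.get(nm,0),4))
E
python3 m2.py
```

```text
cam [ 0.3735998  -0.02233361  1.24063894]
[ 46  44  46  44  43  46  44  45  45  52  95 137 140 132 111  85  80  81
  88  90 106 112 134 126  85  54  47  48  50  59 104 126 131 131]
[ 50  99 117 118 107 104 148 148 135 120 101  78  66  69  64  67  97 128
 151 133 124 126 128 127 127 132 134]
loose 90 [278.9  182.09] [13.93860912 14.19339943] [0.5901 0.1366] exp 0
loose 110 [278.86 182.11] [13.24448681 13.52349758] [0.59   0.1367] exp 0
(-38, -48) 150 [379.61 202.54] [ 7.79181051 11.24224758] [ 0.5228 -0.196 ] exp [ 0.5283 -0.1885]
(-38, -48) 160 [378.12 206.83] [0.56714678 2.48228049] [ 0.5086 -0.1908] exp [ 0.5283 -0.1885]
(38, 48) 150 [341.36 181.69] [2.48456621 6.61246586] [ 0.5919 -0.0707] exp [ 0.5757 -0.0755]Traceback (most recent call last):
  File "m2.py", line 16, in <module>
    for th in ths: print(nm,th,*circ(u-12,v-12,th),"exp",np.round(exp.get(nm,0),4))
                                ~~~~^^^^^^^^^^^^^^
  File "m2.py", line 9, in circ
    m=(g>thr).astype(np.uint8); cs=max(cv2.findContours(m,0,1)[0],key=cv2.contourArea)
                                   ~~~^^^^^^^^^^^^^^^^^^^^^^^^^^^^^^^^^^^^^^^^^^^^^^^^
ValueError: max() iterable argument is empty
```

```bash
cat > go.py <<'E'
# usage: go.py x y z yangle_deg  -> remaining tool-frame shift (cm) at present orientation, and turn (rad)
import sys
from h import *
from scipy.spatial.transform import Rotation as Ro
s=r.read_state(); R=Ro.from_quat(s["eef_rot"]).as_matrix(); p=np.array(s["ee_pos"])
x,y,z,a=map(float,sys.argv[1:5])
d=R.T@(np.array([x,y,z])-p)*100
ya=np.degrees(np.arctan2(R[1,1],R[0,1])); e=(a-ya+90)%180-90
print("t",s["time"],"pos",np.round(p,4),"yang %.2f"%ya,"tilt %.4f"%np.arccos(-R[2,2]),"w %.4f"%s["width"],"F",np.round(s["ft_force"],2),"j7 %.2f"%s["joint_positions"][6])
print("shift cm",np.round(d,2),"turn rad %.3f (or %+.3f)"%(-np.radians(e),-np.radians(e)+np.pi*(1 if e>0 else -1)))
E
python3 -m jog '[[0,0,-3,0,0],[0,0,-3,0,0],[3.4,-3.4,0,0,0],[3.4,-3.4,0,0,0],[3.4,-3.4,0,0,0],[3.4,-3.4,0,0,0],[3.4,-3.4,0,0,0],[3.4,-3.4,0,0,0],[3.4,-3.4,0,0,0],[3.4,-3.4,0,0,0]]'; python3 go.py .589 .1367 .12 34
```

```text
time: 1.8
ee_pos: [0.3591, -0.2611, 0.2727]
eef_rot: [0.992, 0.129, -0.001, 0.002]
ft_force: [1.5, -0.9, 0.7]
width: 0.087
t 1.8 pos [ 0.3591 -0.2611  0.2727] yang -75.17 tilt 0.0038 w 0.0870 F [ 1.45 -0.88  0.75] j7 -0.76
shift cm [ 32.43 -32.62  15.11] turn rad 1.236 (or -1.905)
```

```bash
python3 -m jog '[[3.4,-3.4,0,0,0],[3.4,-3.4,0,0,0],[3.4,-3.4,0,0,0],[3.4,-3.4,0,0,0],[3.4,-3.4,0,0,0],[3.4,-3.4,0,0,0],[3.4,-3.4,0,0,0],[3.4,-3.4,0,0,0],[3.4,-3.4,0,0,0],[1,-1,0,0,0]]' >/dev/null; python3 -m jog '[[0,0,1.4,-0.145,0],[0,0,1.4,-0.145,0],[0,0,1.4,-0.145,0],[0,0,1.4,-0.145,0],[0,0,1.4,-0.145,0],[0,0,1.4,-0.145,0],[0,0,1.4,-0.145,0],[0,0,1.4,-0.145,0],[0,0,1.4,-0.145,0],[0,0,1.4,-0.145,0]]' >/dev/null; python3 go.py .589 .1367 .12 34
```

```text
t 3.8 pos [0.594  0.1506 0.1297] yang 10.74 tilt 0.0108 w 0.0867 F [ 0.43 -0.1  -1.  ] j7 -0.48
shift cm [-1.27 -0.76  0.97] turn rad -0.406 (or +2.736)
```

```bash
python3 -m jog '[[0,0,0.5,-0.14,0],[0,0,0.5,-0.14,0],[0,0,0,-0.13,0],[-0.5,0.2,0,0,0],[-0.5,0.2,0,0,0],[0,0,0,0,0],[0,0,0,0,0],[0,0,0,0,0],[0,0,0,0,0],[0,0,0,0,0]]' >/dev/null; python3 go.py .589 .1367 .06 34
```

```text
t 4.8 pos [0.6038 0.1423 0.1172] yang 34.60 tilt 0.0091 w 0.0868 F [-0.11  0.39  0.03] j7 -0.09
shift cm [ 0.43 -1.56  5.71] turn rad 0.011 (or -3.131)
```

```bash
python3 -m jog '[[0.2,-0.5,1,0,0],[0.2,-0.5,1,0,0],[0,-0.5,1,0.01,0],[0,0,1,0,0],[0,0,1,0,0],[0,0,0.7,0,0],[0,0,0,0,0],[0,0,0,0,0],[0,0,0,0,0],[0,0,0,0,0]]' >/dev/null; python3 go.py .589 .1367 .03 34
python3 - <<'E'
from h import *
c,a=grab("top"); c2,b=grab("scene")
a=cv2.resize(a[150:220,240:320],(480,420),interpolation=cv2.INTER_CUBIC); b=cv2.resize(b[130:240,320:420],(300,330),interpolation=cv2.INTER_CUBIC)
o=np.zeros((420,780,3),np.uint8); o[:,:480]=a; o[:330,480:]=b; cv2.imwrite("pics/p1.png",o)
E
```

```text
t 5.8 pos [0.5876 0.1364 0.0542] yang 33.98 tilt 0.0079 w 0.0868 F [0.04 1.32 0.13] j7 -0.14
shift cm [-0.03  0.13  2.42] turn rad -0.000 (or +3.141)
```

View pics/p1.png

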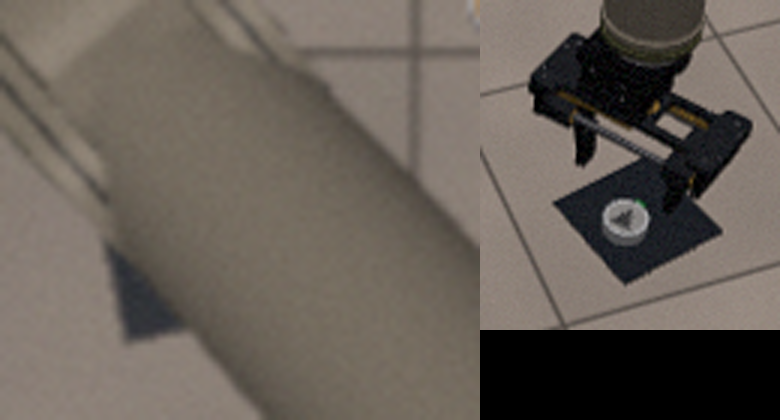

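The scene view shows the jaws straddling the medal (composite 626,220) across its tab, with the dark fingertips blending into the pad. The arm hides the top view. I'll descend and close.

```bash
python3 -m jog '[[0,0.13,0.7,0,0],[0,0,0.7,0,0],[0,0,0.6,0,0],[0,0,0.4,0,0],[0,0,0,0,0],[0,0,0,0,0.2],[0,0,0,0,0.3],[0,0,0,0,0.4],[0,0,0,0,0.5],[0,0,0,0,0.6]]' 15 >/dev/null; python3 go.py .589 .1367 .03 34;  python3 -m jog '[[0,0,0,0,0.7],[0,0,0,0,0.8],[0,0,0,0,0.9],[0,0,0,0,0.9],[0,0,0,0,0.9],[0,0,0,0,0.9],[0,0,0,0,0.9],[0,0,0,0,0.9],[0,0,0,0,0.9],[0,0,0,0,0.9]]' 15 ; python3 go.py .589 .1367 .03 34
```

```text
t 6.9 pos [0.5892 0.1371 0.0283] yang 33.97 tilt 0.0084 w 0.0546 F [-0.11  0.26 -0.08] j7 -0.16
shift cm [-0.02 -0.03 -0.17] turn rad -0.001 (or +3.141)
time: 7.9
ee_pos: [0.5892, 0.1371, 0.0285]
eef_rot: [0.47, 0.883, -0.0, 0.004]
ft_force: [-0.3, 0.1, 0.5]
width: 0.009
t 7.9 pos [0.5892 0.1371 0.0285] yang 33.97 tilt 0.0086 w 0.0090 F [-0.34  0.07  0.53] j7 -0.16
shift cm [-0.02 -0.04 -0.15] turn rad -0.001 (or +3.141)
```

The fingers closed to 9 mm, so the medal isn't between them. I need to look.

```bash
python3 - <<'E'
from h import *
c,b=grab("scene")
s=r.read_state();p=np.array(s["ee_pos"])
T=np.array(c["camera_from_world"])
def proj(w):
    q=T[:3,:3]@w+T[:3,3]; return c["fx"]*q[0]/-q[2]+c["cx"], c["fy"]*-q[1]/-q[2]+c["cy"]
print("TCP",proj(p),"tip",proj(p-[0,0,.022]),"exp medal top",proj(np.array([.589,.137,.02])))
q=cv2.resize(b[130:240,310:430],(720,660)[::1],interpolation=cv2.INTER_CUBIC)
q=np.clip(q.astype(float)*1.6+20,0,255).astype(np.uint8)[:600]
for w,col in((p-[0,0,.022],(0,0,255)),(p,(0,255,255))):
    u,v=proj(w); cv2.drawMarker(q,(int((u-310+.5)*6),int((v-130+.5)*6)),col,cv2.MARKER_CROSS,14,1)
cv2.imwrite("pics/p2.png",q)
E
```

```text
TCP (np.float64(367.67441002914774), np.float64(199.07632094393207)) tip (np.float64(366.968028843991), np.float64(203.88921178520545)) exp medal top (np.float64(367.3298607955367), np.float64(200.89734699636887))
```

View pics/p2.png

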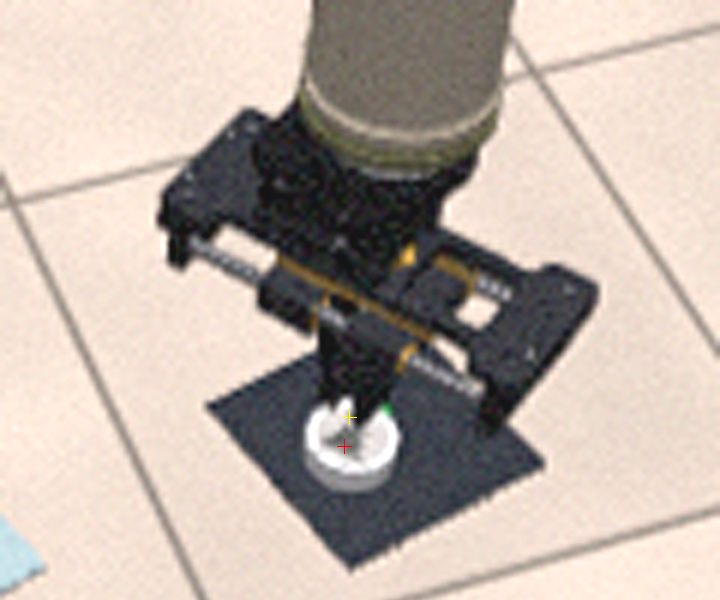

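The fingers sit just above or behind the medal, and it hasn't moved. The tips show about 7 px (roughly 30 mm) above where they should project, so either the reported z or x is off. I'll triangulate the fingertips, starting from the initial pair of images.

```bash
python3 - <<'E'
from h import *
import json
from scipy.spatial.transform import Rotation as Ro
out=[]
p=np.array([0.16706532,-0.60188484,0.21063213]);R=Ro.from_quat([.990848,.13498,0,-.0006]).as_matrix()
for n,(x0,y0) in(("top",(530,290)),("scene",(0,60))):
    c=r.camera(n);T=np.array(c["camera_from_world"])
    def proj(w):
        q=T[:3,:3]@w+T[:3,3]; return c["fx"]*q[0]/-q[2]+c["cx"], c["fy"]*-q[1]/-q[2]+c["cy"]
    im=cv2.imread("pics/%s0.png"%n)[y0:y0+90,x0:x0+110]
    q=cv2.resize(im,None,fx=5,fy=5,interpolation=cv2.INTER_CUBIC); q=np.clip(q*1.8+15.,0,255).astype(np.uint8)
    for yy in(-.0435,.0435):
        for zz,col in((.022,(0,0,255)),(-.048,(0,255,255))):
            u,v=proj(p+R@np.array([0,yy,zz])); cv2.drawMarker(q,(int((u-x0+.5)*5),int((v-y0+.5)*5)),col,cv2.MARKER_CROSS,12,1)
    out.append(q[:,:390] if n=="scene" else q[:, :400])
cv2.imwrite("pics/p3.png",np.hstack(out))
E
```

```text
(no output)
```

View pics/p3.png

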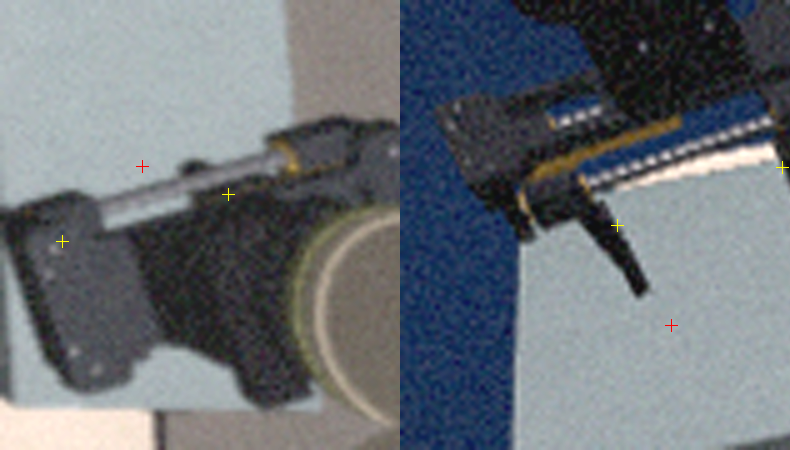

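```bash
python3 -m jog '[[0,0,0.1,0,0.9],[0,0,0.1,0,0.9],[0,0,0.1,0,0.9],[0,0,0.1,0,0.9],[0,0,0.1,0,0.9],[0,0,0.1,0,0.9],[0,0,0.1,0,0.9],[0,0,0.1,0,0.9],[0,0,0.1,0,0.9],[0,0,0.1,0,0.9]]'
python3 - <<'E'
from h import *
from scipy.spatial.transform import Rotation as Ro
s=r.read_state();p=np.array(s["ee_pos"]);R=Ro.from_quat(s["eef_rot"]).as_matrix()
print(p,s["ft_force"],s["joint_positions"])
c,b=grab("scene","s3.png"); c2,a=grab("top","t3.png")
S=4;x0,y0=330,150
q=cv2.resize(b[y0-30:y0+80,x0-10:x0+90],None,fx=S,fy=S,interpolation=cv2.INTER_CUBIC)
t=cv2.resize(a[130:240,230:330],None,fx=S,fy=S,interpolation=cv2.INTER_CUBIC)
o=np.clip(np.hstack([t,q])*1.6+20.,0,255).astype(np.uint8)
cv2.imwrite("pics/p4.png",o)
E
```

```text
time: 9.05
ee_pos: [0.5893, 0.137, 0.0176]
eef_rot: [0.47, 0.883, -0.0, 0.004]
ft_force: [0.2, 0.3, -0.1]
width: 0.0086
[0.58933135 0.13701332 0.01761334] [ 0.15948803  0.31269024 -0.05957308] [ 0.45494026  0.71082433 -1.02493028  1.67691898  0.66973712  1.13827404
 -0.16459577]
```

View pics/p4.png

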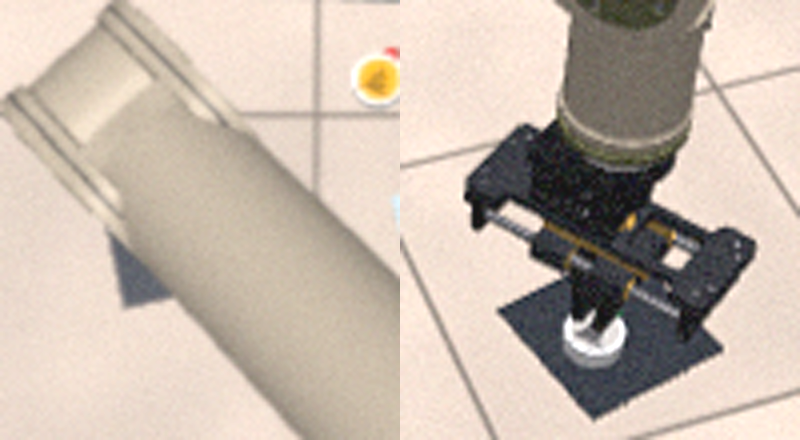

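Reported tip z is now below the table, yet the view shows the tips still above the medal face at composite (590,331), with no force. So the reported z reads roughly 25 mm low. I'll touch down gently on the medal to calibrate it.

```bash
for i in 1; do python3 -m jog '[[0,0,0.05,0,0.9],[0,0,0.05,0,0.9],[0,0,0.05,0,0.9],[0,0,0.05,0,0.9],[0,0,0.05,0,0.9],[0,0,0.05,0,0.9],[0,0,0.05,0,0.9],[0,0,0.05,0,0.9],[0,0,0.05,0,0.9],[0,0,0.05,0,0.9]]'; done
```

```text
time: 10.15
ee_pos: [0.5894, 0.137, 0.0122]
eef_rot: [0.47, 0.883, -0.0, 0.004]
ft_force: [0.4, 0.2, -0.5]
width: 0.0087
```

```bash
for i in 1; do python3 -m jog '[[0,0,0.05,0,0.9],[0,0,0.05,0,0.9],[0,0,0.05,0,0.9],[0,0,0.05,0,0.9],[0,0,0.05,0,0.9],[0,0,0.05,0,0.9],[0,0,0.05,0,0.9],[0,0,0.05,0,0.9],[0,0,0.05,0,0.9],[0,0,0.05,0,0.9]]'; done
```

```text
time: 11.15
ee_pos: [0.5894, 0.137, 0.0094]
eef_rot: [0.47, 0.883, -0.001, 0.005]
ft_force: [-1.8, -1.5, 5.8]
width: 0.0087
```

Contact came at reported z of about 0.0097, where the true tip z is 0.020, so the offset is +32 mm in z. I'll check the xy offset while in contact.

```bash
python3 - <<'E'
from h import *
c,b=grab("scene","s4.png")
T=np.array(c["camera_from_world"])
def proj(w):
    q=T[:3,:3]@np.array(w)+T[:3,3]; return c["fx"]*q[0]/-q[2]+c["cx"], c["fy"]*-q[1]/-q[2]+c["cy"]
S=12;x0,y0=340,170
o=cv2.resize(b[y0:y0+50,x0:x0+60],None,fx=S,fy=S,interpolation=cv2.INTER_CUBIC); o=np.clip(o*1.8+25.,0,255).astype(np.uint8)
p=np.array([.5894,.1370,.020])
for w,col in((p,(0,0,255)),(p+[.02,0,0],(0,255,0)),(p+[0,.02,0],(255,255,0)),(p+[0,0,.04],(0,255,255))):
    u,v=proj(w);print(u,v); cv2.drawMarker(o,(int((u-x0+.5)*S),int((v-y0+.5)*S)),col,cv2.MARKER_CROSS,14,1)
cv2.imwrite("pics/p5.png",o)
E
```

```text
367.3849611357775 200.9989998418773
370.1641574831661 206.12624979540348
373.73817233965394 199.25599819178188
368.70146608381583 192.02795071220905
```

View pics/p5.png

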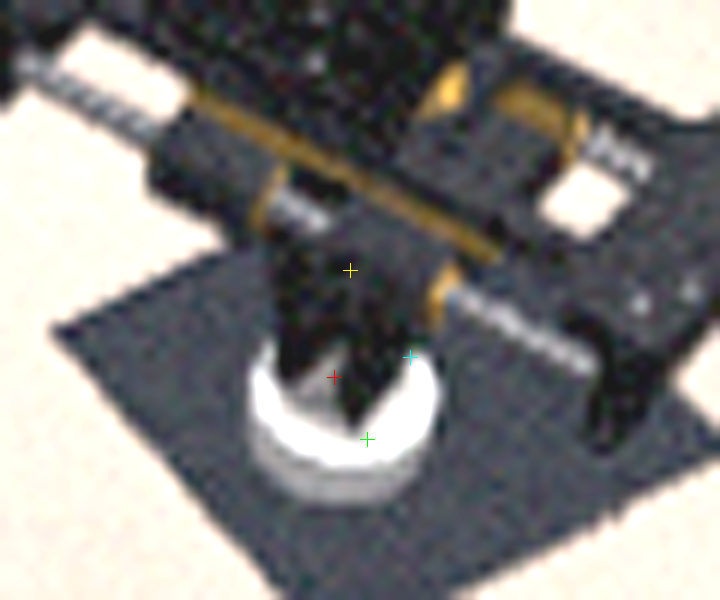

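The fingertips land at composite ≈(338,380), against the projected (334,377), so xy is right and only z is offset (+32 mm). The medal centre at ≈(345,395) lies about 2–4 mm further out in x. I'll raise, open, descend again and grip.

```bash
python3 -m jog '[[0,0,-1,0,0.9],[0,0,-1.5,0,0.9],[0,0,-1.5,0,0.5],[0,0,-0.5,0,0],[0,0,0,0,0],[0,0,0,0,0],[0,0,0,0,0],[0,0,0,0,0],[0,0,0,0,0],[0,0,0,0,0]]' 15 >/dev/null; python3 go.py .5918 .1368 -.002 34
```

```text
t 12.2 pos [0.5891 0.1373 0.0584] yang 33.96 tilt 0.0101 w 0.0650 F [ 0.14  0.98 -0.54] j7 -0.14
shift cm [-0.13  0.18  6.04] turn rad -0.001 (or +3.141)
```

```bash
python3 -m jog '[[-0.13,0.18,0,0,0],[0,0,0,0,0],[0,0,0.5,0,0],[0,0,1,0,0],[0,0,1,0,0],[0,0,1,0,0],[0,0,1,0,0],[0,0,0.7,0,0],[0,0,0.3,0,0],[0,0,0,0,0]]' 15 >/dev/null; python3 go.py .5918 .1368 -.002 34
```

```text
t 13.2 pos [ 0.5907  0.1365 -0.0035] yang 33.98 tilt 0.0082 w 0.0871 F [-0.45 -0.65 -0.03] j7 -0.18
shift cm [-0.04  0.1  -0.15] turn rad -0.000 (or +3.141)
```

```bash
python3 -m jog '[[-0.04,0.1,-0.1,0,0.2],[0,0,0,0,0.4],[0,0,0,0,0.45],[0,0,0,0,0.5],[0,0,0,0,0.55],[0,0,0,0,0.6],[0,0,0,0,0.6],[0,0,0,0,0.6],[0,0,0,0,0.6],[0,0,0,0,0.6]]' 15 >/dev/null; python3 go.py .5918 .1368 -.002 34
```

```text
t 14.2 pos [ 0.5929  0.1371 -0.0008] yang 33.97 tilt 0.0096 w 0.0432 F [ 1.27 -0.48  0.21] j7 -0.18
shift cm [ 0.04 -0.11  0.12] turn rad -0.001 (or +3.141)
```

```bash
python3 -m jog '[[0,0,-0.5,0,0.6],[0,0,-1,0,0.6],[0,0,-1.5,0,0.6],[0,0,-1.5,0,0.6],[0,0,-1.5,0,0.6],[0,0,-1.5,0,0.6],[0,0,-0.5,0,0.6],[0,0,0,0.1,0.6],[0,0,0,0.1,0.6],[0,0,0,0.1,0.6]]' 15 >/dev/null; python3 go.py .504 -.095 .05 15.6
```

```text
t 15.2 pos [0.5931 0.1382 0.0898] yang 16.30 tilt 0.0121 w 0.0436 F [ 0.45  0.64 -1.57] j7 -0.40
shift cm [-19.85 -15.13   4.  ] turn rad 0.012 (or -3.129)
```

```bash
python3 -m jog '[[-1,-0.8,0,0.01,0.6],[-2.2,-1.7,0,0,0.6],[-2.8,-2.1,0,0,0.6],[-2.8,-2.1,0,0,0.6],[-2.8,-2.1,0,0,0.6],[-2.8,-2.1,0,0,0.6],[-2.2,-1.7,0,0,0.6],[-1.5,-1.2,0,0,0.6],[-0.7,-0.6,0,0,0.6],[0,0,0,0,0.6]]' 15 >/dev/null; python3 go.py .504 -.095 .04 15.6
```

```text
t 16.2 pos [ 0.4975 -0.0972  0.0892] yang 16.76 tilt 0.0116 w 0.0434 F [ 0.66  0.1  -0.13] j7 0.08
shift cm [0.08 0.67 4.93] turn rad 0.020 (or -3.121)
```

```bash
python3 -m jog '[[0.08,0.4,0,0.02,0.6],[0,0.2,0,0,0.6],[0,0,1,0,0.6],[0,0,1,0,0.6],[0,0,1.2,0,0.6],[0,0,1.2,0,0.6],[0,0,1.2,0,0.6],[0,0,0.8,0,0.6],[0,0,0.4,0,0.6],[0,0,0,0,0.6]]' 15 >/dev/null; python3 go.py .504 -.095 .002 15.6
python3 - <<'E'
from h import *
c,b=grab("scene","s5.png"); c2,a=grab("top","t5.png")
T=np.array(c["camera_from_world"])
s=r.read_state();p=np.array(s["ee_pos"])
def proj(w):
    q=T[:3,:3]@np.array(w)+T[:3,3]; return c["fx"]*q[0]/-q[2]+c["cx"], c["fy"]*-q[1]/-q[2]+c["cy"]
S=9;x0,y0=230,170
o=cv2.resize(b[y0:y0+60,x0:x0+85],None,fx=S,fy=S,interpolation=cv2.INTER_CUBIC); o=np.clip(o*1.7+20.,0,255).astype(np.uint8)
for w,col in((p+[0,0,.0323-.022],(0,0,255)),([.504,-.095,.007],(0,255,0)),([.5024,-.0961,.007],(255,255,0))):
    u,v=proj(w);print(u,v); cv2.drawMarker(o,(int((u-x0+.5)*S),int((v-y0+.5)*S)),col,cv2.MARKER_CROSS,14,1)
cv2.imwrite("pics/p6.png",o)
E
```

```text
t 17.2 pos [ 0.5041 -0.0895  0.0137] yang 16.05 tilt 0.0081 w 0.0429 F [-0.03  0.44 -0.36] j7 -0.04
shift cm [-0.52 -0.16  1.17] turn rad 0.008 (or -3.134)
283.3841278608886 198.1945701610795
281.7884275938888 202.419323861532
281.26411598215117 202.1101463362355
```

View pics/p6.png

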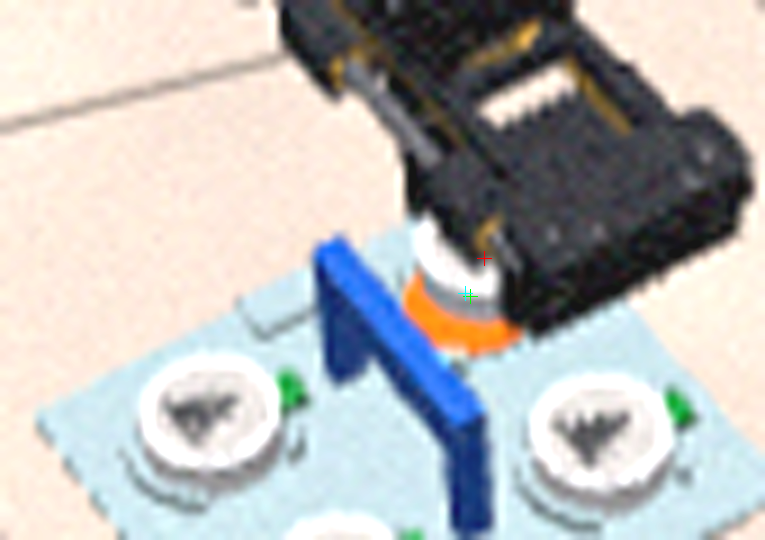

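The scene view shows the held medal (left edge 413, centre ≈484) above the orange spacer (centre ≈(472,298)), needing the few mm in y that the pose also reports. I'll correct the xy and hold above the ring.

```bash
python3 -m jog '[[-0.5,-0.12,0,0.01,0.6],[0,0,0,0,0.6],[0,0,0,0,0.6],[0,0,0,0,0.6],[0,0,0,0,0.6],[0,0,0,0,0.6],[0,0,0,0,0.6],[0,0,0,0,0.6],[0,0,0,0,0.6],[0,0,0,0,0.6]]' 15 >/dev/null; python3 go.py .5045 -.0948 .002 15.6
```

```text
t 18.3 pos [ 0.506  -0.0958  0.0162] yang 15.38 tilt 0.0119 w 0.0431 F [ 0.55 -0.5   0.06] j7 -0.03
shift cm [ 0.16 -0.13  1.42] turn rad -0.004 (or +3.138)
```

```bash
python3 -m jog '[[0.1,-0.1,0.2,0,0.6],[0,0,0.2,0,0.6],[0,0,0.2,0,0.6],[0,0,0.15,0,0.6],[0,0,0.15,0,0.6],[0,0,0.1,0,0.6],[0,0,0.1,0,0.6],[0,0,0,0,0.6],[0,0,0,0,0.6],[0,0,0,0,0.6]]' 15 >/dev/null; python3 go.py .5045 -.0948 .002 15.6
```

```text
t 19.3 pos [ 0.5046 -0.0951  0.004 ] yang 15.38 tilt 0.0115 w 0.0430 F [-0.53 -0.07 -0.05] j7 -0.05
shift cm [ 0.04 -0.    0.2 ] turn rad -0.004 (or +3.138)
```

Medal bottom should be about 9 mm up, below the ring top, and there's no contact force. Continuing gently.

```bash
python3 -m jog '[[0,0,0.05,0,0.6],[0,0,0.05,0,0.6],[0,0,0.05,0,0.6],[0,0,0.05,0,0.6],[0,0,0.05,0,0.6],[0,0,0.05,0,0.6],[0,0,0,0,0.6],[0,0,0,0,0.6],[0,0,0,0,0.6],[0,0,0,0,0.6]]' 15 >/dev/null; python3 go.py .5045 -.0948 .002 15.6
```

```text
t 20.3 pos [ 0.5049 -0.0952  0.0021] yang 15.38 tilt 0.0125 w 0.0436 F [-0.99 -0.4   0.61] j7 -0.05
shift cm [ 0.05 -0.03  0.01] turn rad -0.004 (or +3.138)
```

```bash
python3 -m jog '[[0,0,0.05,0,0.6],[0,0,0.05,0,0.6],[0,0,0.05,0,0.6],[0,0,0,0,0.6],[0,0,0,0,0.6],[0,0,0,0,0.6],[0,0,0,0,0.6],[0,0,0,0,0.6],[0,0,0,0,0.6],[0,0,0,0,0.6]]' 15 >/dev/null; python3 go.py .5045 -.0948 .002 15.6
```

```text
t 21.3 pos [ 0.5051 -0.0952  0.0022] yang 15.37 tilt 0.0131 w 0.0431 F [-0.74  0.1   2.04] j7 -0.05
shift cm [ 0.06 -0.04  0.01] turn rad -0.004 (or +3.138)
```

Firm contact at reported z 0.0022, exactly the seat height. I'll release (partial opening, to clear the neighbour) and rise.

```bash
python3 -m jog '[[0,0,0,0,0.48],[0,0,0,0,0.44],[0,0,0,0,0.4],[0,0,0,0,0.4],[0,0,-0.3,0,0.4],[0,0,-0.5,0,0.4],[0,0,-1,0,0.4],[0,0,-1.5,0,0.4],[0,0,-2,0,0.4],[0,0,-2,0,0.4]]' 15 >/dev/null;python3 -m jog '[[0,0,-2,0,0.4],[0,0,-1.5,0,0.4],[0,0,0,0,0.4],[0,0,0,-0.145,0.4],[0,0,0,-0.145,0.4],[0,0,0,-0.145,0.4],[0,0,0,-0.145,0.4],[0,0,0,-0.145,0.4],[0,0,0,-0.145,0.4],[0,0,0,-0.145,0.4]]' 15 >/dev/null; python3 go.py .554 -.131 .055 105.6
python3 - <<'E'
from h import *
c,b=grab("scene","s6.png")
S=9;x0,y0=230,170
o=cv2.resize(b[y0:y0+62,x0:x0+85],None,fx=S,fy=S,interpolation=cv2.INTER_CUBIC); o=np.clip(o*1.7+20.,0,255).astype(np.uint8)
cv2.imwrite("pics/p7.png",o)
E
```

```text
t 23.3 pos [ 0.5035 -0.0936  0.1198] yang 75.44 tilt 0.0167 w 0.0522 F [0.61 0.22 0.05] j7 1.00
shift cm [-5.75 -2.28  6.58] turn rad -0.526 (or +2.615)
```

View pics/p7.png

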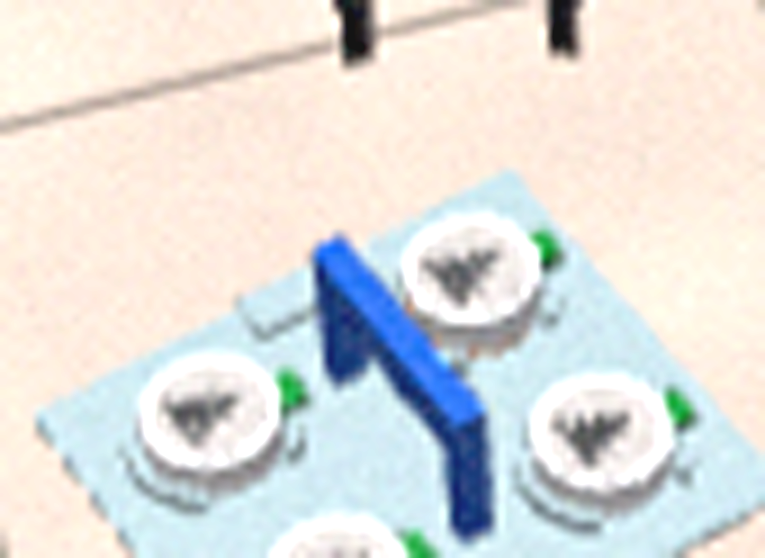

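The loaded medal sits at crop (470,270), with its tab at (547,250) aligned like the others. A quick numeric comparison with the neighbours follows.

```bash
python3 - <<'E'
from h import *
c=r.camera("scene"); im=cv2.imread("pics/s6.png")
P=lambda x,y:((x+.5)/9-.5+230,(y+.5)/9-.5+170)
y=np.radians(15.6);R=np.array([[np.cos(y),np.sin(y)],[-np.sin(y),np.cos(y)]])
def loc(p,z): return R@(ray(c,*p,z)[:2]-[.552,-.132])*1000
for n,p,z in(("m(-38,-48)",P(209,410),.02),("m(38,48)",P(601.5,432),.02),("loaded",P(470,270),.023),("tab",P(292,388),.012),("tab",P(682,408),.012),("tab load",P(547,250),.015)): print(n,np.round(loc(p,z),1))
q=cv2.resize(im[170:232,230:315],None,fx=9,fy=9,interpolation=cv2.INTER_CUBIC).astype(int)
B,G,Rr=q[...,0],q[...,1],q[...,2]
for nm,m,zz in(("green",(G>Rr+30)&(G>B+15),.012),("white",(q.min(2)>128)&(abs(Rr-B)<22),.02)):
    n,l,s,ce=cv2.connectedComponentsWithStats(m.astype(np.uint8))
    for i in range(1,n):
        if s[i,4]>400: print(nm,s[i],np.round(ce[i]),np.round(loc(P(*ce[i]),zz),1),"z+3",np.round(loc(P(*ce[i]),zz+.003),1))
E
```

```text
m(-38,-48) [-34.5 -48.2]
m(38,48) [42.  47.6]
loaded [-33.9  47.8]
tab [-33.  -19.7]
tab [43.4 76.9]
tab load [-32.6  76. ]
green [529 229  31  34 662] [545. 245.] [-37.  78.] z+3 [-34.9  76.7]
green [275 368  32  42 903] [289. 388.] [-33.5 -20.4] z+3 [-31.3 -21.4]
green [663 389  31  36 747] [678. 407.] [42.2 76. ] z+3 [44.1 74.7]
green [401 529  37  29 739] [417. 545.] [ 41.  -19.7] z+3 [ 42.9 -20.7]
white [ 401  211  138  112 6216] [472. 265.] [-37.3  50.7] z+3 [-35.1  49.4]
white [ 138  352  140  115 7458] [210. 407.] [-35.3 -47.3] z+3 [-33.2 -48.2]
white [ 530  373  143  115 7433] [603. 427.] [40.4 49. ] z+3 [42.4 47.8]
white [ 269  511  136   47 3371] [339. 535.] [ 29.4 -40.1] z+3 [ 31.4 -41.1]
```

Relative to its neighbours the loaded medal is within 0.5 mm and at spacer height (loaded (-33.9,47.8); neighbours' bias is ≈+3.7,-0.3). The seat is good. Now the handle.

```bash
python3 -m jog '[[0,0,0,-0.14,0.2],[0,0,0,-0.14,0.2],[0,0,0,-0.14,0.2],[0,0,0,-0.1,0.2],[0,0,0,0,0.2],[-1.4,-2.4,0,0,0.2],[-1.4,-2.4,0,0,0.2],[-1.4,0,0,0,0.2],[0,0,0,0,0.2],[0,0,0,0,0.2]]' 15 >/dev/null; python3 go.py .554 -.131 .0257 105.6
```

```text
t 24.4 pos [ 0.5558 -0.1306  0.1182] yang 103.03 tilt 0.0141 w 0.0694 F [-0.16 -0.81  0.18] j7 1.48
shift cm [0.2  0.13 9.25] turn rad -0.045 (or +3.097)
```

```bash
python3 -m jog '[[0.15,0.1,0.5,-0.045,0.2],[0,0,1.2,0,0.2],[0,0,1.4,0,0.2],[0,0,1.4,0,0.2],[0,0,1.4,0,0.2],[0,0,1.2,0,0.2],[0,0,1,0,0.2],[0,0,0.4,0,0.2],[0,0,0,0,0.2],[0,0,0,0,0.2]]' 15 >/dev/null; python3 go.py .554 -.131 .0257 105.6
```

```text
t 25.4 pos [ 0.5515 -0.1306  0.025 ] yang 105.07 tilt 0.0140 w 0.0696 F [-0.97  0.17  1.09] j7 1.45
shift cm [-0.23 -0.11 -0.07] turn rad -0.009 (or +3.132)
```

```bash
python3 -m jog '[[-0.2,-0.1,0,-0.01,0.3],[0,0,0,0,0.4],[0,0,0,0,0.5],[0,0,0,0,0.6],[0,0,0,0,0.65],[0,0,0,0,0.7],[0,0,0,0,0.75],[0,0,0,0,0.8],[0,0,0,0,0.85],[0,0,0,0,0.9]]' 20 >/dev/null; python3 go.py .554 -.131 .0257 105.6;python3 -m jog '[[0,0,0,0,0.9],[0,0,0,0,0.95],[0,0,0,0,1],[0,0,0,0,1],[0,0,0,0,1],[0,0,0,0,1],[0,0,0,0,1],[0,0,0,0,1],[0,0,0,0,1],[0,0,0,0,1]]' 45 >/dev/null; python3 go.py .554 -.131 .0257 105.6
```

```text
t 26.4 pos [ 0.5551 -0.1315  0.0268] yang 105.67 tilt 0.0157 w 0.0117 F [ 0.47 -2.84 -0.95] j7 1.46
shift cm [0.09 0.08 0.11] turn rad 0.001 (or -3.140)
t 27.4 pos [ 0.5551 -0.1315  0.0268] yang 105.65 tilt 0.0152 w 0.0115 F [-0.19 -0.39  0.04] j7 1.46
shift cm [0.09 0.08 0.11] turn rad 0.001 (or -3.141)
```

```bash
python3 -m jog '[[0,0,-0.2,0,1],[0,0,-0.3,0,1],[0,0,-0.4,0,1],[0,0,-0.4,0,1],[0,0,-0.4,0,1],[0,0,-0.4,0,1],[0,0,-0.3,0,1],[0,0,-0.2,0,1],[0,0,0,0,1],[0,0,0,0,1]]' 45 ; python3 go.py .555 -.131 .1268 105.6
```

```text
time: 28.4
ee_pos: [0.5531, -0.1311, 0.0534]
eef_rot: [-0.136, 0.991, -0.007, -0.001]
ft_force: [-0.5, -0.2, -5.9]
width: 0.0116
t 28.4 pos [ 0.5531 -0.1311  0.0534] yang 105.67 tilt 0.0147 w 0.0116 F [-0.48 -0.15 -5.89] j7 1.48
shift cm [-0.15 -0.14 -7.34] turn rad 0.001 (or -3.140)
```

Lifted 27 mm, load about 6 N. Continuing up.

```bash
python3 -m jog '[[0,0,-0.4,0,1],[0,0,-0.8,0,1],[0,0,-1,0,1],[0,0,-1,0,1],[0,0,-1,0,1],[0,0,-1,0,1],[0,0,-0.8,0,1],[0,0,-0.4,0,1],[0,0,-0.2,0,1],[0,0,0,0,1]]' 45 >/dev/null; python3 -m jog '[[0,0,0,0,1],[0,0,0,0,1],[0,0,0,0,1],[0,0,0,0,1],[0,0,0,0,1],[0,0,0,0,1],[0,0,0,0,1],[0,0,0,0,1],[0,0,0,0,1],[0,0,0,0,1]]' 45 >/dev/null; python3 go.py .555 -.131 .1268 105.6
python3 - <<'E'
from h import *
c,b=grab("scene","s7.png")
o=cv2.resize(b[110:240,210:350],None,fx=4.5,fy=4.5,interpolation=cv2.INTER_CUBIC); o=np.clip(o*1.7+20.,0,255).astype(np.uint8)
cv2.imwrite("pics/p8.png",o)
E
```

```text
t 30.4 pos [ 0.5526 -0.1298  0.1248] yang 105.71 tilt 0.0146 w 0.0115 F [-0.05  0.71 -5.53] j7 1.53
shift cm [-0.2  -0.18 -0.2 ] turn rad 0.002 (or -3.140)
```

View pics/p8.png

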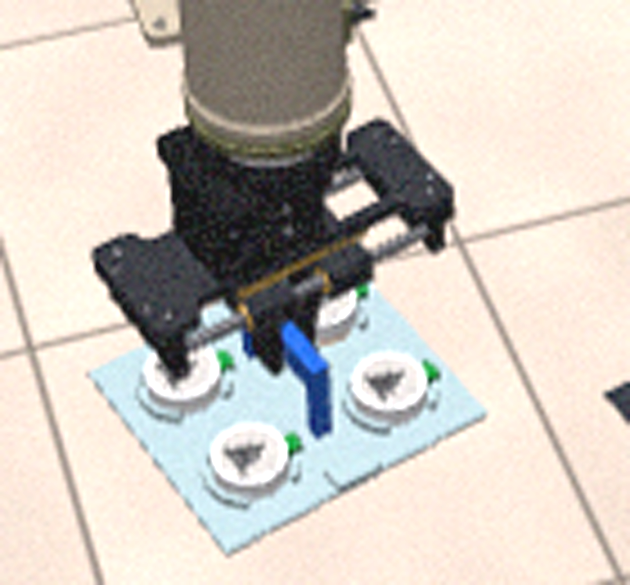

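The tray hangs level from its handle bar, all four medals are in place, and their green tabs are aligned. Corners sit at crop (90,372), (228,553) and (485,412). A quick level and steadiness check, then hand in.

```bash
python3 - <<'E'
from h import *
c=r.camera("scene"); P=lambda x,y:(x/4.5-.4+210,y/4.5-.4+110)
A,B,C=[ray(c,*P(*p),.102)[:2] for p in((90,372),(228,553),(485,412))]
print("edges",np.linalg.norm(B-A),np.linalg.norm(C-B),"centre",(A+C)/2,"dot",np.dot(B-A,C-B)/.16/.18)
s=r.read_state();print(np.abs(s["joint_vel"]).max(),s["ee_pos"],s["width"],s["ft_force"])
r.close_job()
E
```

```text
edges 0.16074093120245006 0.17715630314341582 centre [ 0.55276332 -0.12946368] dot -0.01212079732684236
0.0014225915908791847 [ 0.55261774 -0.12979407  0.12480556] 0.011589335844044368 [-0.55708055  0.09946601 -6.10354744]
the job is handed in; nothing more can be done
```

The loose medal is in the empty pocket on the orange spacer. The tray is held by its handle about 98 mm above the table, and the job was handed in at about 30 s of the 54 s allowed.

- **What went wrong on the way:** the first grasp missed because the reported tool height disagreed with the pictures by about 32 mm. I found this by touching the closed fingers lightly on the medal (about 6 N) and corrected all later heights. The top and scene cameras also disagreed by about 4 mm, so I aimed between them.
- **Medal seating:** it made contact at the expected seat height. After I let go, the picture put it within about 1 mm of where its neighbours said it should be, with the tab in line with theirs.
- **Final hold:** the grip is 11.6 mm wide on the 12 mm bar, with a load of about 6 N. The arm is still, with joint speed below 0.002 rad/s.
- **Level:** the tray's edges in the image measure 161 x 177 mm and are square, which fits a level tray.
- **Not fully confirmed:** in the last picture the gripper partly hid the loaded medal, though its tab was visible and in line. I did not recheck the other objects on the table; no move was aimed near them.

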